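Jack up the low side of a lab rocker and hold it level

ROBOT

A 6-joint arm with a two-finger parallel gripper is mounted at the origin on the work surface. World frame = base frame: x ahead of the robot, y to its left, z up, the work surface at z = 0. Lengths are in mm, angles in rad, forces in N, time in s.
With the tool pointing down it reaches from about 400 to 825 mm from the base axis. Payload 7 kg.
Tool frame: the origin (TCP) lies at the very end of the fingers, on their centre line; the grasp point (between the pads) lies 19 mm behind it (arm.grasp_offset is the distance from the TCP to the grasp point, in mm); z points along the fingers, x is the direction in which the jaws open and shut, and the axes are right-handed (so a half turn about z gives the same grasp; the last joint's range is limited). The gripper opens to 88 mm and grips with 3 to 60 N. Pads are 19 mm wide; open, the fingers measure 130 mm over their backs; the gripper's body (78 mm by 193 mm) begins 47 mm behind the grasp point.
Start: joints at [1.482, 0.359, 0.012, 0, -1.224, -0.288], TCP at [248.371, 627.62, 226.561] pointing down, gripper open.
Joint ranges: [-3.07, 3.07], [-1.43, 2.12], [-1.02, 1.25], [-3.03, 1.67], [-3.05, -0], [-3.03, 3.03]. Speed limits (rad/s): [2.39, 2.39, 3.01, 3.14, 3.14, 3.14].

INTERFACE

Orientations are given as a unit quaternion [w, x, y, z].
In Python, from rig import monitor, viewer, close_job, arm gives the robot as it stands. The module is installed in compiled form; this text tells all that it offers.
- The arm moves only by the tool carry_out, never from a script. Its argument "motion" is a list of rows, each an object with "dr": the turn, a rotation vector about the world's x, y, z in degrees, a list of three; "delta_pos": the shift along the world's x, y, z in m, a list of three; "claw": the closure in counts, from 0 (fully open) to 255 (shut). A call has 1 to 5 rows; each row shifts and turns the commanded pose from where the row before left it; what a row does not reach is not made up. A row lasts 1/12 s, in which the tool goes at most 41.7 mm and 7.16 degrees, less where a joint would pass 70% of its speed; a pose out of reach is approached as far as the arm can. A call with a gripper value outside its range is refused whole. The fingers move at their own pace and stop on an object; "force" is the grip in N (left out, the last holds). Time passes only in rows, so rows that do not move let the fingers close. It gives the time, the measured TCP pose, the force and the opening at its end, in the units of the state.
- monitor.sense(): the state, without advancing time (a new reading comes with each control period).
- viewer.capture(name): name is "scene" or "top"; returns (picture, depth): 420x560x3 uint8, red, green, blue; 420x560 float32, mm along the optical axis (not along the pixel's ray), 0 where there is no reading.
- viewer.calibration(name): a dict with "camera_matrix" (3x3 intrinsics, pixels), "distortion" ([k1, k2, p1, p2, k3] as OpenCV has them; the pictures are not rectified), "cam_to_world" (4x4, takes a point from camera to world coordinates). Camera axes: x right, y down, z forward; pixel columns grow to the right and rows downward; lengths in mm; the calibration is good to about 2 mm. A picture is of the moment at which its call begins. calibration takes no time and is no camera call.
- close_job(): hands the job in, once; it reports no verdict.
The state is a dict: "time": time; "qpos": joint angles; "joint_velocities": joint speeds; "tau": joint torques, N m; "eef_pos": TCP position; "tcp_rot": TCP orientation; "wrist_force": force on the tool from outside, world axes, zero at the start; "ft_torque": the same for the moment, N m; "width": finger opening in mm.
Only numpy, scipy, OpenCV 4.12 (cv2) and the standard library are available. Lean on these libraries where they do the work, as an engineer would, in place of code of your own. Each camera call takes 0.05 s, during which the arm holds its last target.

TASK

The rocker's deck has flopped down to the side that carries the heavy amber bottle. Stand the small red jack flat on the bench with its saddle centred under the yellow lift tab of that low side, then pump the handle: one full stroke down, let it spring all the way back up, and press it all the way down again, finishing while you hold it there so that the jack keeps the deck level. Lift with the jack only, do not push on the rocker yourself, keep the bottle and tip box standing on the deck, and leave the tube rack and the white wash bottle where they are.

Things in the scene. Friction and masses are not known exactly. Their poses are not given: they have to be found in the camera images.
- rocker: White see-saw lab rocker, fixed to the bench. Origin on the bench under the middle of its base; its front with the two tabs is -x and faces the robot, y is its left, z up. Base block 110 x 130 x 50 mm. The aluminium deck, 160 (x) x 320 (y) x 10 mm with a low rim, rocks about an axis along x, 72 mm above the bench; only the tabs reach farther than 80 mm in front of the origin.
- deck (a joint): Tilt of the rocker's deck, rad: 0 is level, -0.10 fully down on the rocker's left (+y) side, +0.10 fully down on its right (-y) side. It lies against one of these stops by the weight of the bottle (about 4 to 7 N at the lift tab) and falls back when not held up.
- pad_left (a point): Lift point under the deck's left yellow tab: the centre of its lifting area, on its underside, below the black dot on the tab's top. The tab is 8 mm thick, 44 mm wide (y), and reaches from 45 mm in front of the deck's front edge back to it; the point lies 100 mm in front of the rocker's origin and 120 mm to its left. Underside 66 mm above the bench when level, about 54 mm when this side is down.
- pad_right (a point): The same under the right yellow tab, 100 mm in front of the rocker's origin and 120 mm to its right.
- jack: Small red toe jack, loose, about 0.9 kg. Origin on its underside, below the middle of its column; x points along the toe, z up. Base plate 235 x 90 x 8 mm, from x = -135 to +100 mm. A steel toe 30 mm wide, top 27 mm up, reaches to x = +92 mm and bears the saddle; behind the column the handle slopes up towards -x.
- jack_column_top (a point): Centre of the top of the jack's column, 105 mm above its underside. The column is 34 (x) x 36 (y) mm: to carry the jack, grip its top 35 mm from above, across y. The steel slide on its front reaches 60 mm above the underside with the handle up.
- saddle_top (a point): Centre of the top of the jack's round steel saddle, 30 mm across, at x = +78 mm of the jack; 33 mm above the jack's underside with the handle up, 67 mm with it fully down (it rises in step with the handle).
- jack_handle (a joint): Jack handle angle, rad: 0 fully up (it springs back there by itself), 0.60 fully down against its stop, where the handle is level. It pivots about an axis along the jack's y at x = -22 mm, 58 mm above the underside. Pressing it fully down takes about 4 N unloaded and up to 9 N under the deck's weight; keep the push under 25 N.
- handle_bar (a point): Middle of the blue crossbar at the handle's end, where it is pressed from above: a bar 18 mm thick and 80 mm long along the jack's y, 100 mm from the pivot. Fully up it lies at x = -105 mm, 114 mm above the underside; fully down at x = -122 mm, 58 mm above it.
- media_bottle: Heavy amber jar with an orange cap, 72 mm across, 125 mm tall, about 0.9 kg, loose on one end of the deck: the low side is where it stands. Origin under its centre.
- tip_box: Light turquoise pipette tip box with a clear lid, 112 x 82 x 61 mm, loose on the deck's other end. Origin under its centre.
- tube_rack: Red tube rack with orange-capped tubes, 100 x 200 x 86 mm, loose on the bench to the left. Origin under its centre.
- wash_bottle: White bottle with a red cap, 64 mm across, 160 mm tall, loose on the bench to the right. Origin under its centre.
Not all that is in view belongs to the job. What is shaped like the tip_box but green is not meant. There is more than one size of the media_bottle; the job needs the larger.

How it is judged (in metres and radians):
On the way, in this order (a step that is already met when the one before it is completed fails the run):
1. the jack stands flat on the bench, handle up, its saddle centred under the low side's tab (within 12 mm) (((y of media_bottle in the frame of rocker above 0 m and horizontal distance between saddle_top and pad_left below 0.012 m) or (y of media_bottle in the frame of rocker below 0 m and horizontal distance between saddle_top and pad_right below 0.012 m)) and height (world z) of jack below 0.004 m and angle between jack's own z axis and vertical below 0.04 rad and value of joint jack_handle below 0.1 rad), for 0.2 s.
2. a full stroke: the handle fully down and the deck raised level on the jack (value of joint jack_handle above 0.55 rad and value of joint deck between -0.025 and 0.025 rad and ((y of media_bottle in the frame of rocker above 0 m and horizontal distance between saddle_top and pad_left below 0.015 m) or (y of media_bottle in the frame of rocker below 0 m and horizontal distance between saddle_top and pad_right below 0.015 m))), for 0.1 s.
3. the handle back up and the deck lowered again (value of joint jack_handle below 0.08 rad and (value of joint deck above 0.08 rad or value of joint deck below -0.08 rad)), for 0.1 s.
At the end, for the whole second after the job is handed in: Handle held down by the robot (over 0.55 rad, over 1 N); deck level within 0.025 rad, borne by the jack (over 1 N), not by the robot; saddle within 15 mm of the low side's lift point; jack flat on the bench; bottle and tip box upright on the deck (all of step 2 and height (world z) of jack below 0.004 m and angle between jack's own z axis and vertical below 0.04 rad and contact force between jack and rocker above 1 N and contact force between any of the fingers, the arm and jack above 1 N and not (contact force between any of the fingers, the arm and rocker above 0.5 N) and angle between each of media_bottle, tip_box's own z axis and vertical below 0.1 rad and height (world z) of each of media_bottle, tip_box above 0.06 m); the arm keeps its last pose, push and grip.
It fails at once if the robot pushes on the rocker (contact force between any of the fingers, the arm and rocker above 3 N).
It fails at once if the bottle or the tip box is tipped or falls off the deck (angle between any of media_bottle, tip_box's own z axis and vertical above 0.4 rad or height (world z) of any of media_bottle, tip_box below 0.04 m).
It fails at once if the tube rack or the wash bottle is shifted by more than 25 mm (distance of any of tube_rack, wash_bottle from where it was at the start of the episode above 0.025 m).
It also fails if it takes over 58 s, if anything falls off the work surface, if the arm or the gripper's body presses on something with over 40 N, if the wrist force passes 120 N, or if a joint passes its speed limit or range.

## Working session

There is one attempt and no reset: what is moved stays moved. The work goes in short steps, Python scripts to look and compute and a tool call to move; the robot and the scene stay as the last step left them, time stands still between calls to the robot, and variables do not carry over. Pictures are saved under pics/ and viewed, and the job is handed in when it is done.

Besides the shell and the picture viewer there is one more tool, called in YAML: its name, and indented under it one key for each argument. carry_out: Moves the arm, as the interface text tells. Its arguments: {"type":"object","properties":{"motion":{"type":"array","items":{"type":"object","properties":{"dr":{"type":"array","items":{"type":"number"}},"delta_pos":{"type":"array","items":{"type":"number"}},"claw":{"type":"number"}}}},"force":{"type":"number"}},"required":["motion"]}

```bash
mkdir -p pics; cat > h.py <<'E'
import numpy as np, cv2
from rig import monitor, viewer, close_job, arm
def grab(n):
    p,d=viewer.capture(n); np.savez(f'{n}.npz',p=p,d=d); return p,d
def load(n):
    z=np.load(f'{n}.npz'); return z['p'],z['d']
def save(p,name): cv2.imwrite(f'pics/{name}.png',p[:,:,::-1])
def ray(n,uv):
    c=viewer.calibration(n); K=np.array(c['camera_matrix']);D=np.array(c['distortion'],float);T=np.array(c['cam_to_world'])
    q=cv2.undistortPoints(np.array(uv,float).reshape(-1,1,2),K,D).reshape(-1,2)
    r=np.c_[q,np.ones(len(q))]
    return T[:3,3], r@T[:3,:3].T
def onz(n,uv,z):
    o,r=ray(n,uv); t=(z-o[2])/r[:,2]; return o+r*t[:,None]
def dep(n,uv,d):
    uv=np.array(uv).reshape(-1,2); o,r=ray(n,uv); dd=d[uv[:,1].astype(int),uv[:,0].astype(int)]
    return o+r*dd[:,None]
E
python3 - <<'E'
from h import *
for n in('scene','top'):
    p,d=grab(n); save(p,n+'0'); c=viewer.calibration(n); print(n,np.round(c['camera_matrix'],1).tolist(),c['distortion'],np.round(c['cam_to_world'],3).tolist())
print(monitor.sense()); print([a for a in dir(arm) if a[0]!='_'])
E
```

```text
scene [[388.4, 0.0, 283.2], [0.0, 388.4, 209.3], [0.0, 0.0, 1.0]] [-0.11267782  0.          0.          0.          0.        ] [[0.413, 0.596, -0.689, 1206.412], [0.911, -0.261, 0.321, -266.064], [0.011, -0.76, -0.65, 630.111], [0.0, 0.0, 0.0, 1.0]]
top [[445.0, 0.0, 282.3], [0.0, 445.0, 210.0], [0.0, 0.0, 1.0]] [-0.12244762  0.          0.          0.          0.        ] [[-0.012, -0.987, 0.159, 433.791], [-1.0, 0.014, 0.011, -1.015], [-0.013, -0.159, -0.987, 1211.654], [0.0, 0.0, 0.0, 1.0]]
{'time': 0.1, 'qpos': array([ 1.48207539e+00,  3.59310934e-01,  1.11673969e-02, -3.10114178e-04,
       -1.22413675e+00, -2.88115848e-01]), 'joint_velocities': array([-0.00229201, -0.00131687,  0.0023854 ,  0.00250714,  0.00062768,
       -0.0005763 ]), 'tau': array([-1.73181088e-03, -5.84159231e+01,  2.93749541e+01,  7.01553315e+00,
        1.01485377e-02, -4.53508744e-05]), 'eef_pos': array([248.24049232, 627.21811165, 225.72627527]), 'tcp_rot': array([-5.82673452e-04, -5.62103378e-01,  8.27066636e-01, -4.81954308e-04]), 'wrist_force': array([ 0.41801429, -0.15229525,  0.24807904]), 'ft_torque': array([-0.03251421, -0.00355875, -0.00491267]), 'width': 87.43395986528002}
['IKError', 'grasp_offset']
```

```bash
ls pics
```

```text
scene0.png
top0.png
```

View pics/scene0.png

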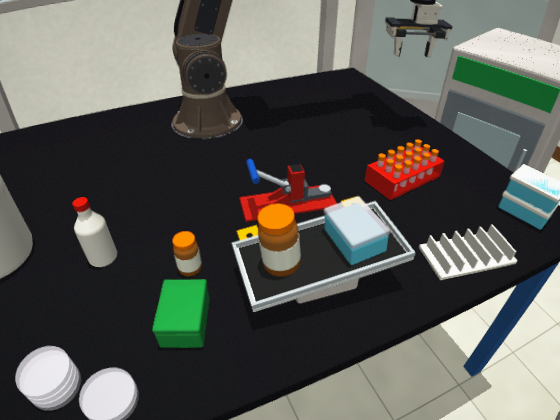

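View pics/top0.png

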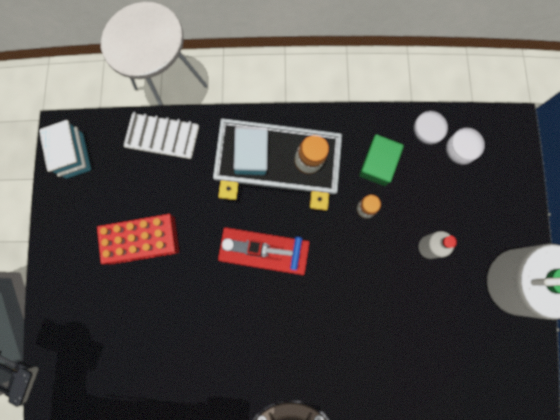

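The top view shows the rocker at about (278,157), with tabs at (229,190) and (320,200). The jack is at (264,251) with its toe towards image left. There are two amber bottles: the big one on the deck at (312,153) and a small one on the bench at (369,206). The one on the deck is the larger and is meant. The turquoise tip box at (251,150) is on the deck; the green box at (382,160) is a decoy. I'll confirm with crops.

```bash
python3 - <<'E'
from h import *
p,d=load('top'); c=p[110:290,200:400]; save(cv2.resize(c,None,fx=4,fy=3.3333 if 0 else 3.33,interpolation=cv2.INTER_CUBIC)[:600],'crop_top')
p,d=load('scene'); c=p[140:310,220:430]; save(cv2.resize(c,None,fx=3.5,fy=3.5,interpolation=cv2.INTER_CUBIC),'crop_scene')
p,d=load('top')
hsv=cv2.cvtColor(p,cv2.COLOR_RGB2HSV)
def comps(m,name,mn=40):
    n,l,s,ce=cv2.connectedComponentsWithStats(m.astype(np.uint8))
    for i in range(1,n):
        if s[i,4]>=mn: print(name,s[i],np.round(ce[i],1),dep('top',ce[i],d).round(1))
comps(cv2.inRange(hsv,(22,120,120),(34,255,255)),'yellow')
comps(cv2.inRange(hsv,(105,150,60),(130,255,255)),'blue')
comps(cv2.inRange(hsv,(0,180,80),(4,255,255))|cv2.inRange(hsv,(175,180,80),(180,255,255)),'red')
comps(cv2.inRange(hsv,(8,180,150),(16,255,255)),'orange')
E
```

```text
yellow [218 181  20  19 314] [227.8 189.9] [[669.4 152.4  87.3]]
yellow [310 192  19  18 302] [319.1 200.5] [[642.7 -84.7  62.3]]
blue [ 538   95   22  148 1825] [552.  158.3] [[  930.7 -1150.   -570.8]]
blue [292 236  10  32 148] [296.1 251.1] [[507.  -21.  121.1]]
red [170 215   8  38  99] [173.7 233.8] [[561.9 303.3  41. ]]
red [222 228  71  20 602] [258.3 237.4] [[553.   78.8   8.5]]
red [296 240  13  34 192] [303.2 257.7] [[496.5 -42.2   6.9]]
red [218 250  75  24 707] [256.5 261.1] [[488.9  84.    9.3]]
red [130 256  20   5  42] [139.7 258. ] [[497.1 390.1  54.1]]
red [104 259  24   5  49] [115.9 261.5] [[489.9 470.7  13.9]]
```

View pics/crop_top.png

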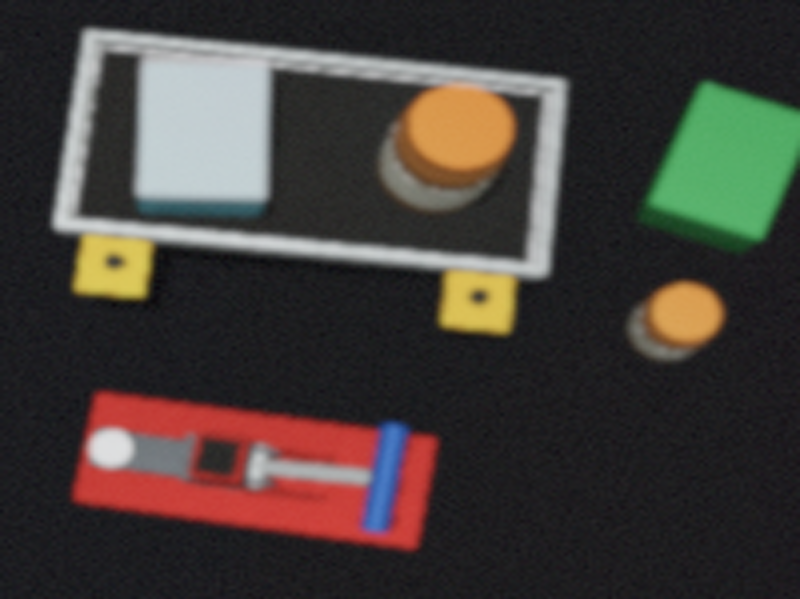

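View pics/crop_scene.png

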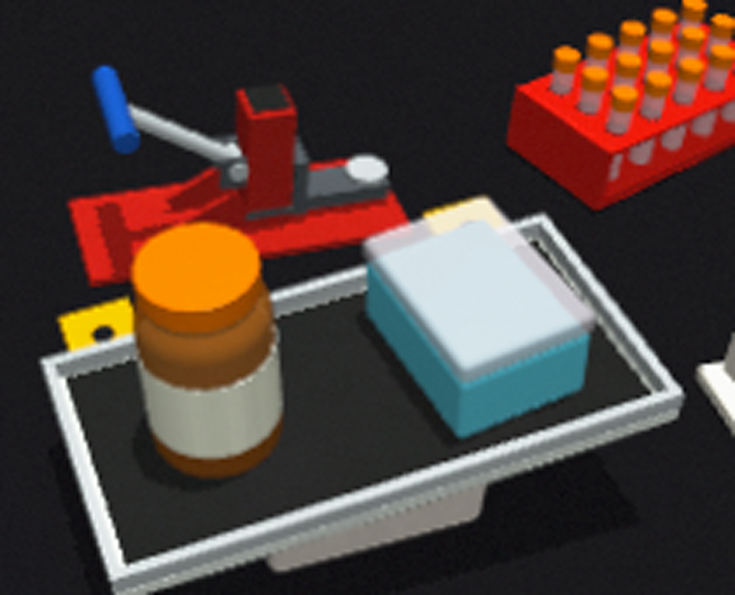

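```bash
cat > m.py <<'E'
from h import *
def cen(n,p,lo,hi,box,blur=None):
    hsv=cv2.cvtColor(p,cv2.COLOR_RGB2HSV); m=cv2.inRange(hsv,lo,hi); x0,y0,x1,y1=box
    k=np.zeros_like(m);k[y0:y1,x0:x1]=m[y0:y1,x0:x1]
    nn,l,s,ce=cv2.connectedComponentsWithStats(k)
    i=1+np.argmax(s[1:,4]); return ce[i],s[i,4],(l==i)
E
python3 - <<'E'
from m import *
p,d=load('top')
ps,ds=load('scene')
# saddle white, column dark top, bar blue
def show(nm,r,n,z): print(nm,r[0].round(2),r[1],onz(n,r[0],z).round(1))
show('saddle T',cen('t',p,(0,0,190),(180,40,255),(215,232,240,256)),'top',33)
show('col T',cen('t',p,(0,0,0),(180,255,70),(246,238,262,256)),'top',105)
show('bar T',cen('t',p,(105,100,50),(130,255,255),(285,230,310,280)),'top',118)
show('saddle S',cen('s',ps,(0,0,190),(180,40,255),(315,180,335,200)),'scene',33)
show('col S',cen('s',ps,(0,0,0),(180,255,70),(286,162,307,173)),'scene',105)
show('bar S',cen('s',ps,(105,100,50),(130,255,255),(240,150,265,190)),'scene',116)
for nm,box,z in(('dotR',(312,193,328,208),62),('dotL',(220,182,236,196),86)):
    show(nm,cen('t',p,(0,0,0),(180,255,110),(box[0]+4,box[1]+2,box[2]-4,box[3]-6)),'top',z)
show('yR',cen('t',p,(20,100,100),(36,255,255),(305,185,335,215)),'top',62)
show('yL',cen('t',p,(20,100,100),(36,255,255),(213,175,243,205)),'top',86)
show('dotR S',cen('s',ps,(0,0,0),(180,255,90),(244,230,255,239)),'scene',62)
# plate corners
hsv=cv2.cvtColor(p,cv2.COLOR_RGB2HSV)
m=cv2.inRange(hsv,(0,150,60),(6,255,255))|cv2.inRange(hsv,(172,150,60),(180,255,255)); k=np.zeros_like(m);k[220:285,210:320]=m[220:285,210:320]
r=cv2.minAreaRect(cv2.findNonZero(k)); b=cv2.boxPoints(r); w=onz('top',b,8); print(w.round(1),'center',w.mean(0).round(1))
E
```

```text
saddle T [227.24 244.05] 92 [[533.7 160.1  33. ]]
col T [253.81 246.86] 63 [[519.9  83.8 105. ]]
bar T [296.03 251.35] 202 [[506.5 -20.9 118. ]]
saddle S [324.28 187.72] 54 [[538.9 158.6  33. ]]
col S [296.32 165.93] 163 [[517.1  87.7 105. ]]
bar S [252.45 170.84] 215 [[509.3 -21.2 116. ]]
dotR [319.5 198.5] 4 [[648.  -85.9  62. ]]
dotL [228. 188.] 5 [[674.7 152.   86. ]]
yR [319.02 200.41] 326 [[642.9 -84.5  62. ]]
yL [227.81 189.95] 333 [[669.5 152.4  86. ]]
dotR S [248.94 234.69] 16 [[650.2 -85.3  62. ]]
[[489.3 191.8   8. ]
 [586.  176.3   8. ]
 [543.1 -61.6   8. ]
 [447.7 -43.8   8. ]] center [516.5  65.7   8. ]
```

The large bottle is on the rocker's right and that tab is the low one (top at 62 mm, against 87 mm for the other). The jack's origin is about (520,84) with a heading of 81°, and pad_right is at about (648.6,-85.7). I'm moving over the jack now.

carry_out:
  motion:
    - {"delta_pos": [0.018,-0.036,0],"dr": [0,0,-7],"claw": 0}
    - {"delta_pos": [0.018,-0.036,0],"dr": [0,0,-7],"claw": 0}
    - {"delta_pos": [0.018,-0.036,0],"dr": [0,0,-7],"claw": 0}
    - {"delta_pos": [0.018,-0.036,0],"dr": [0,0,-7],"claw": 0}
    - {"delta_pos": [0.018,-0.036,0],"dr": [0,0,-7],"claw": 0}

```text
time: 0.52
eef_pos: [338.7, 445.6, 226.1]
tcp_rot: [-0.0, -0.285, 0.959, -0.0]
wrist_force: [0.9, 0.0, 0.2]
width: 87.5
```

carry_out:
  motion:
    - {"delta_pos": [0.018,-0.036,0],"dr": [0,0,-7],"claw": 0}
    - {"delta_pos": [0.018,-0.036,0],"dr": [0,0,-7],"claw": 0}
    - {"delta_pos": [0.018,-0.036,0],"dr": [0,0,-7],"claw": 0}
    - {"delta_pos": [0.018,-0.036,0],"dr": [0,0,-7],"claw": 0}
    - {"delta_pos": [0.018,-0.036,0],"dr": [0,0,-7],"claw": 0}

```text
time: 0.93
eef_pos: [428.6, 265.7, 226.5]
tcp_rot: [-0.0, 0.017, 1.0, 0.0]
wrist_force: [1.0, 1.1, 0.3]
width: 87.7
```

carry_out:
  motion:
    - {"delta_pos": [0.018,-0.036,0],"dr": [0,0,-7],"claw": 0}
    - {"delta_pos": [0.018,-0.036,0],"claw": 0}
    - {"delta_pos": [0.018,-0.036,0],"claw": 0}
    - {"delta_pos": [0.018,-0.036,0],"claw": 0}
    - {"delta_pos": [0.018,-0.036,0],"claw": 0}

```text
invalid input at $.motion[1]: expected keys dr, delta_pos, claw
```

carry_out:
  motion:
    - {"claw": 0}
    - {"claw": 0}
    - {"claw": 0}

```text
invalid input at $.motion[0]: expected keys dr, delta_pos, claw
```

carry_out:
  motion:
    - {"delta_pos": [0.018,-0.036,0],"dr": [0,0,-6.8],"claw": 0}
    - {"delta_pos": [0.018,-0.036,0],"dr": [0,0,0],"claw": 0}
    - {"delta_pos": [0.018,-0.036,0],"dr": [0,0,0],"claw": 0}
    - {"delta_pos": [0.018,-0.036,0],"dr": [0,0,0],"claw": 0}
    - {"delta_pos": [0.019,-0.037,0],"dr": [0,0,0],"claw": 0}

```text
time: 1.35
eef_pos: [519.6, 84.7, 226.6]
tcp_rot: [-0.0, 0.073, 0.997, 0.0]
wrist_force: [0.7, 0.4, 0.3]
width: 87.7
```

carry_out:
  motion:
    - {"delta_pos": [0,0,0],"dr": [0,0,0],"claw": 0}
    - {"delta_pos": [0,0,0],"dr": [0,0,0],"claw": 0}

```text
time: 1.52
eef_pos: [519.7, 84.3, 226.0]
tcp_rot: [-0.001, 0.075, 0.997, -0.0]
wrist_force: [0.3, 0.9, 0.4]
width: 87.4
```

```bash
python3 - <<'E'
from h import *
p,d=grab('scene'); save(p,'scene1'); s=monitor.sense(); print(s['eef_pos'],s['tcp_rot'],s['qpos'])
E
```

```text
[519.31095444  85.57937987 226.07996514] [-4.50221251e-04  7.45033097e-02  9.97220653e-01 -1.55302759e-04] [ 5.36134485e-01  1.14431954e-01 -3.13274762e-01 -2.87701593e-04
 -1.14400542e+00 -6.85160102e-01]
```

View pics/scene1.png

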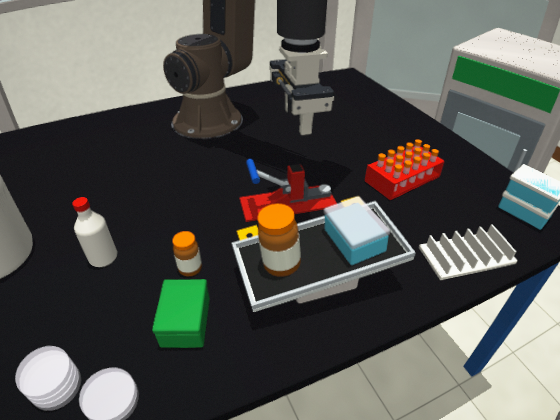

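```bash
python3 - <<'E'
from h import *
for n,P in(('scene',[[519.5,84.5,226],[520,84,105]]),):
    c=viewer.calibration(n);T=np.linalg.inv(c['cam_to_world']);P=np.array(P,float)
    print(cv2.projectPoints(P,cv2.Rodrigues(T[:3,:3])[0],T[:3,3],np.array(c['camera_matrix']),np.array(c['distortion'],float))[0].reshape(-1,2))
E
```

```text
[[297.27438463 121.17067632]
 [295.4583937  166.89505253]]
```

The projected TCP (297,121) lies between the fingers and above the column (296,166), so I'm descending to z≈74.

carry_out:
  motion:
    - {"delta_pos": [0,0,-0.035],"dr": [0,0,0],"claw": 0}
    - {"delta_pos": [0,0,-0.035],"dr": [0,0,0],"claw": 0}
    - {"delta_pos": [0,0,-0.03],"dr": [0,0,0],"claw": 0}
    - {"delta_pos": [0,0,-0.03],"dr": [0,0,0],"claw": 0}
    - {"delta_pos": [0,0,-0.022],"dr": [0,0,0],"claw": 0}

```text
time: 1.98
eef_pos: [517.8, 87.7, 72.3]
tcp_rot: [-0.001, 0.072, 0.997, -0.0]
wrist_force: [0.2, -1.0, 0.7]
width: 87.6
```

carry_out:
  force: 40
  motion:
    - {"delta_pos": [0,0,0],"dr": [0,0,0],"claw": 0}
    - {"delta_pos": [0,0,0],"dr": [0,0,0],"claw": 255}
    - {"delta_pos": [0,0,0],"dr": [0,0,0],"claw": 255}
    - {"delta_pos": [0,0,0],"dr": [0,0,0],"claw": 255}
    - {"delta_pos": [0,0,0],"dr": [0,0,0],"claw": 255}

```text
time: 2.4
eef_pos: [520.3, 87.4, 76.3]
tcp_rot: [0.001, 0.073, 0.997, 0.001]
wrist_force: [-0.7, -0.1, 0.2]
width: 66.6
```

carry_out:
  motion:
    - {"delta_pos": [0,0,0],"dr": [0,0,0],"claw": 255}
    - {"delta_pos": [0,0,0],"dr": [0,0,0],"claw": 255}
    - {"delta_pos": [0,0,0],"dr": [0,0,0],"claw": 255}
    - {"delta_pos": [0,0,0],"dr": [0,0,0],"claw": 255}
    - {"delta_pos": [0,0,0],"dr": [0,0,0],"claw": 255}

```text
time: 2.82
eef_pos: [520.5, 86.9, 75.1]
tcp_rot: [0.001, 0.073, 0.997, 0.0]
wrist_force: [3.8, 0.3, 3.6]
width: 35.9
```

carry_out:
  motion:
    - {"delta_pos": [0,0,0.008],"dr": [0,0,0],"claw": 255}
    - {"delta_pos": [0,0,0.012],"dr": [0,0,0],"claw": 255}
    - {"delta_pos": [0,0,0.015],"dr": [0,0,0],"claw": 255}
    - {"delta_pos": [0,0,0.01],"dr": [0,0,0],"claw": 255}
    - {"delta_pos": [0,0,0],"dr": [0,0,0],"claw": 255}

```text
time: 3.23
eef_pos: [519.7, 86.9, 121.1]
tcp_rot: [0.001, 0.073, 0.997, 0.001]
wrist_force: [0.5, 1.8, -8.8]
width: 35.8
```

carry_out:
  motion:
    - {"delta_pos": [0,0,0],"dr": [0,0,0],"claw": 255}
    - {"delta_pos": [0,0,0],"dr": [0,0,0],"claw": 255}

```text
time: 3.4
eef_pos: [518.4, 86.4, 118.5]
tcp_rot: [-0.001, 0.073, 0.997, -0.0]
wrist_force: [-0.3, 0.1, -9.2]
width: 35.8
```

```bash
python3 - <<'E'
from h import *
p,d=grab('scene'); save(cv2.resize(p[80:320,180:460],None,fx=2.5,fy=2.5),'scene2'); s=monitor.sense(); print(s['eef_pos'],s['tcp_rot'],s['wrist_force'],s['ft_torque'],s['width'])
E
```

```text
[518.3377988   86.28046054 118.41630371] [-1.05967309e-03  7.33611026e-02  9.97304804e-01 -3.92322722e-04] [-0.44815794 -0.45039894 -8.86457187] [ 0.24995321 -0.04297323  0.02509374] 35.92746282507672
```

View pics/scene2.png

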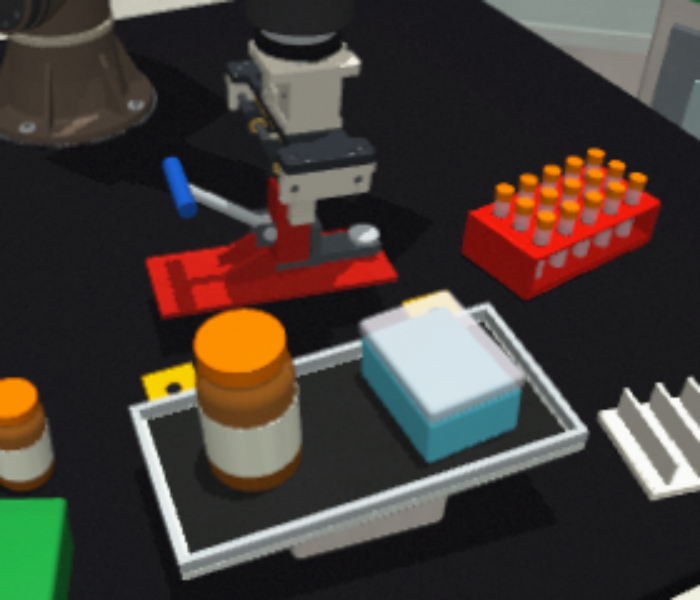

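carry_out:
  force: 55
  motion:
    - {"delta_pos": [-0.009,-0.015,0],"dr": [0,0,-3],"claw": 255}
    - {"delta_pos": [-0.009,-0.015,0],"dr": [0,0,-5],"claw": 255}
    - {"delta_pos": [-0.009,-0.015,0],"dr": [0,0,-6],"claw": 255}
    - {"delta_pos": [-0.009,-0.015,0],"dr": [0,0,-6],"claw": 255}
    - {"delta_pos": [-0.009,-0.015,0],"dr": [0,0,-6],"claw": 255}

```text
time: 3.87
eef_pos: [473.2, 10.8, 118.6]
tcp_rot: [-0.001, 0.298, 0.955, -0.001]
wrist_force: [0.4, -0.2, -7.9]
width: 35.7
```

carry_out:
  motion:
    - {"delta_pos": [0,-0.015,0],"dr": [0,0,-6],"claw": 255}
    - {"delta_pos": [0,-0.015,0],"dr": [0,0,-6],"claw": 255}
    - {"delta_pos": [0,-0.015,0],"dr": [0,0,-6],"claw": 255}
    - {"delta_pos": [0,-0.015,0],"dr": [0,0,-6],"claw": 255}
    - {"delta_pos": [0,-0.015,0],"dr": [0,0,-6],"claw": 255}

```text
time: 4.28
eef_pos: [473.7, -64.2, 118.8]
tcp_rot: [-0.001, 0.535, 0.845, -0.0]
wrist_force: [-0.4, 0.1, -8.1]
width: 35.7
```

carry_out:
  motion:
    - {"delta_pos": [0,-0.006,0],"dr": [0,0,-6],"claw": 255}
    - {"delta_pos": [0,0,0],"dr": [0,0,-6],"claw": 255}
    - {"delta_pos": [0,0,0],"dr": [0,0,-6],"claw": 255}
    - {"delta_pos": [0,0,0],"dr": [0,0,-6],"claw": 255}
    - {"delta_pos": [0,0,0],"dr": [0,0,-5],"claw": 255}

```text
time: 4.7
eef_pos: [473.7, -69.6, 118.7]
tcp_rot: [-0.0, 0.73, 0.684, -0.001]
wrist_force: [-0.2, -0.3, -9.4]
width: 35.7
```

carry_out:
  motion:
    - {"delta_pos": [0,0,0],"dr": [0,0,-2.6],"claw": 255}
    - {"delta_pos": [0,0,0],"dr": [0,0,0],"claw": 255}
    - {"delta_pos": [0,0,0],"dr": [0,0,0],"claw": 255}
    - {"delta_pos": [0,0,0],"dr": [0,0,0],"claw": 255}

```text
time: 5.03
eef_pos: [474.1, -69.4, 119.2]
tcp_rot: [-0.0, 0.742, 0.67, -0.0]
wrist_force: [0.4, -0.2, -8.2]
width: 35.5
```

```bash
python3 - <<'E'
from h import *
p,d=grab('top'); save(cv2.resize(p[110:320,200:400],None,fx=2.8,fy=2.8,interpolation=cv2.INTER_CUBIC),'top3')
p,d=grab('scene'); save(cv2.resize(p[80:320,180:460],None,fx=2.5,fy=2.5),'scene3'); s=monitor.sense(); print(s['eef_pos'],s['tcp_rot'],s['wrist_force'],s['ft_torque'],s['width'])
E
```

```text
[474.22970687 -69.37786649 119.34972474] [-1.14789202e-04  7.42683057e-01  6.69643062e-01 -1.82080020e-04] [-0.63037465 -0.16774229 -7.67208125] [-0.01772064 -0.28633754  0.02788643] 35.56679622841646
```

View pics/scene3.png

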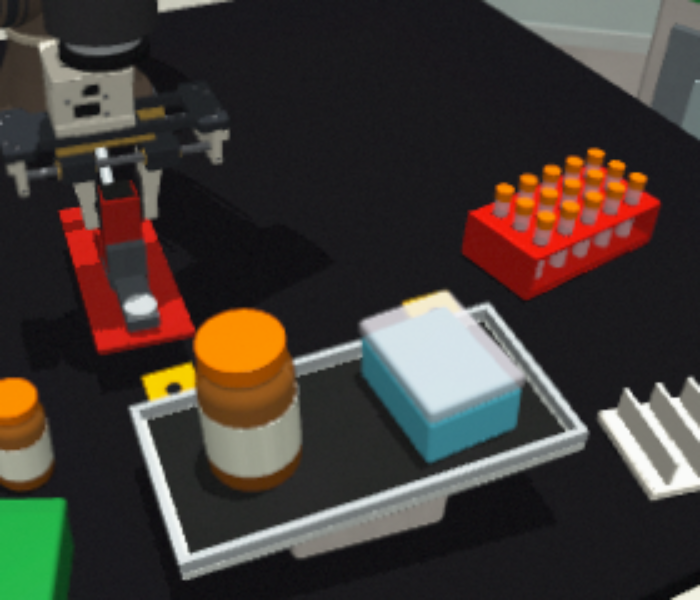

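View pics/top3.png

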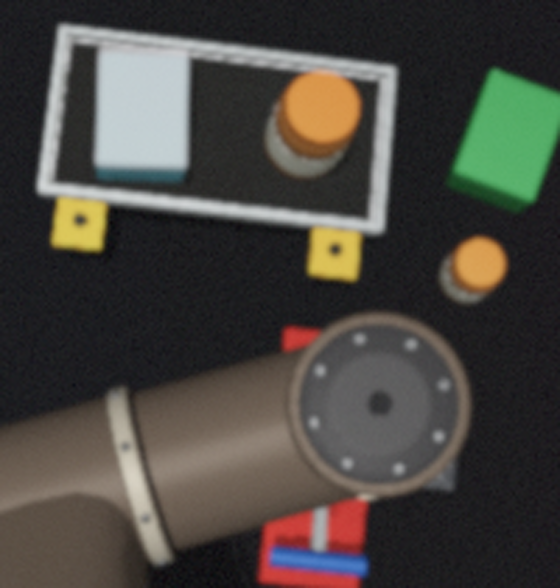

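```bash
python3 - <<'E'
from m import *
ps,ds=load('scene')
r=cen('s',ps,(0,0,190),(180,40,255),(226,194,246,210)); print(r[:2],[onz('scene',r[0],z).round(1).tolist() for z in(74,77,80)],dep('scene',r[0],ds).round(1))
r=cen('s',ps,(0,0,0),(180,255,90),(244,230,255,239)); print(r[:2],onz('scene',r[0],62).round(1))
pt,dt=load('top')
r=cen('t',pt,(105,100,50),(130,255,255),(285,290,340,320)); print(r[:2],onz('top',r[0],160).round(1),dep('top',r[0],dt).round(1))
E
```

```text
(array([236.07692308, 201.90769231]), np.int32(65)) [[[551.5, -78.5, 74.0]], [[555.0, -79.5, 77.0]], [[558.5, -80.5, 80.0]]] [[551.  -78.4  73.6]]
(array([248.9375, 234.6875]), np.int32(16)) [[650.2 -85.3  62. ]]
(array([315.05194805, 310.08225108]), np.int32(231)) [[366.4 -62.3 160. ]] [[366.8 -61.9 166.5]]
```

carry_out:
  motion:
    - {"delta_pos": [0,0,-0.01],"dr": [0,0,0],"claw": 255}
    - {"delta_pos": [0,0,-0.012],"dr": [0,0,0],"claw": 255}
    - {"delta_pos": [0,0,-0.01],"dr": [0,0,0],"claw": 255}
    - {"delta_pos": [0,0,-0.004],"dr": [0,0,0],"claw": 255}
    - {"delta_pos": [0,0,0],"dr": [0,0,0],"claw": 255}

```text
time: 5.55
eef_pos: [473.6, -69.5, 82.7]
tcp_rot: [-0.001, 0.743, 0.669, -0.001]
wrist_force: [0.0, 0.2, -8.6]
width: 36.1
```

carry_out:
  motion:
    - {"delta_pos": [0.01,0,0],"dr": [0,0,0],"claw": 255}
    - {"delta_pos": [0.015,-0.001,0],"dr": [0,0,0],"claw": 255}
    - {"delta_pos": [0.015,-0.001,0],"dr": [0,0,0],"claw": 255}
    - {"delta_pos": [0.01,-0.001,0],"dr": [0,0,0],"claw": 255}
    - {"delta_pos": [0,0,0],"dr": [0,0,0],"claw": 255}

```text
time: 5.97
eef_pos: [527.6, -72.3, 84.3]
tcp_rot: [0.001, 0.743, 0.669, 0.001]
wrist_force: [-0.3, -0.2, -8.1]
width: 35.7
```

carry_out:
  motion:
    - {"delta_pos": [0,0,0],"dr": [0,0,0],"claw": 255}
    - {"delta_pos": [0,0,0],"dr": [0,0,0],"claw": 255}

```text
time: 6.13
eef_pos: [523.8, -72.5, 83.5]
tcp_rot: [-0.0, 0.743, 0.669, -0.0]
wrist_force: [-0.6, -0.5, -8.9]
width: 35.7
```

```bash
python3 - <<'E'
from m import *
p,d=grab('scene'); save(cv2.resize(p[140:300,180:340],None,fx=3.7,fy=3.7,interpolation=cv2.INTER_CUBIC),'scene4'); s=monitor.sense(); print(s['eef_pos'],s['tcp_rot'],s['wrist_force'],s['ft_torque'],s['width'])
hsv=cv2.cvtColor(p,cv2.COLOR_RGB2HSV); m=cv2.inRange(hsv,(0,0,190),(180,40,255));n,l,st,ce=cv2.connectedComponentsWithStats(m)
for i in range(1,n):
    if 20<st[i,4]<150 and 190<ce[i][0]<300 and 180<ce[i][1]<260: print(st[i],ce[i],onz('scene',ce[i],41).round(1),dep('scene',ce[i],d).round(1))
E
```

```text
[523.65227842 -72.49688719  83.48271187] [-2.65166700e-04  7.43132297e-01  6.69144391e-01 -3.21675057e-04] [-1.06688259 -0.49667359 -8.16241865] [ 0.02378938 -0.28200444 -0.0350803 ] 35.72410282273276
[237 224  12   6  45] [242.48888889 226.42222222] [[599.3 -82.5  41. ]] [[598.7 -82.3  40.4]]
```

View pics/scene4.png

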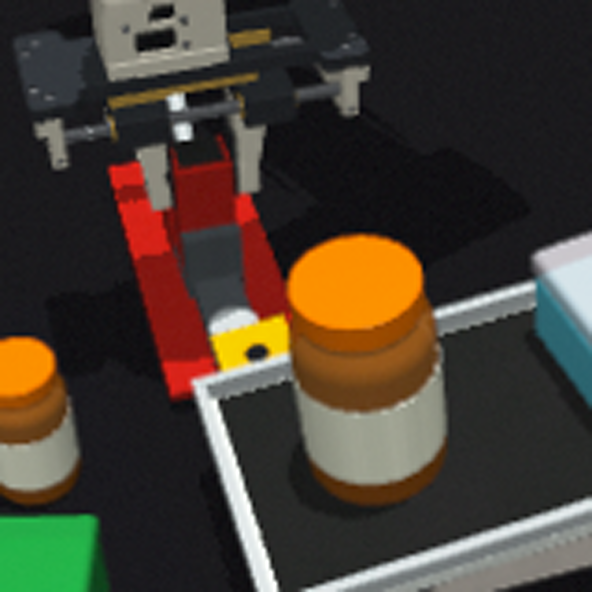

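carry_out:
  motion:
    - {"delta_pos": [0.01,-0.001,0],"dr": [0,0,0],"claw": 255}
    - {"delta_pos": [0.014,-0.001,0],"dr": [0,0,0],"claw": 255}
    - {"delta_pos": [0.014,-0.001,0],"dr": [0,0,0],"claw": 255}
    - {"delta_pos": [0.01,-0.001,0],"dr": [0,0,0],"claw": 255}
    - {"delta_pos": [0,0,0],"dr": [0,0,0],"claw": 255}

```text
time: 6.6
eef_pos: [574.7, -76.4, 83.8]
tcp_rot: [0.001, 0.743, 0.669, 0.001]
wrist_force: [0.7, -0.1, -8.2]
width: 35.6
```

carry_out:
  motion:
    - {"delta_pos": [0,0,-0.003],"dr": [0,0,0],"claw": 255}
    - {"delta_pos": [0,0,-0.003],"dr": [0,0,0],"claw": 255}
    - {"delta_pos": [0,0,-0.002],"dr": [0,0,0],"claw": 255}
    - {"delta_pos": [0,0,0],"dr": [0,0,0],"claw": 255}
    - {"delta_pos": [0,0,0],"dr": [0,0,0],"claw": 255}

```text
time: 7.02
eef_pos: [571.8, -76.4, 75.5]
tcp_rot: [-0.0, 0.743, 0.669, -0.0]
wrist_force: [-0.1, 0.1, -7.5]
width: 35.6
```

```bash
python3 - <<'E'
from m import *
p,d=grab('scene'); save(cv2.resize(p[140:300,180:340],None,fx=3.7,fy=3.7,interpolation=cv2.INTER_CUBIC),'scene5'); 
p,d=grab('top'); save(cv2.resize(p[110:320,200:400],None,fx=2.8,fy=2.8,interpolation=cv2.INTER_CUBIC),'top5')
s=monitor.sense(); print(s['eef_pos'],s['tcp_rot'],s['wrist_force'],s['ft_torque'],s['width'])
E
```

```text
[572.11793294 -76.33772246  75.53525205] [-6.83814065e-05  7.43058007e-01  6.69227011e-01 -3.68483514e-05] [ 0.06528425 -0.66168453 -8.24913379] [ 0.04630604 -0.22890601  0.03466329] 35.726361732230316
```

View pics/scene5.png

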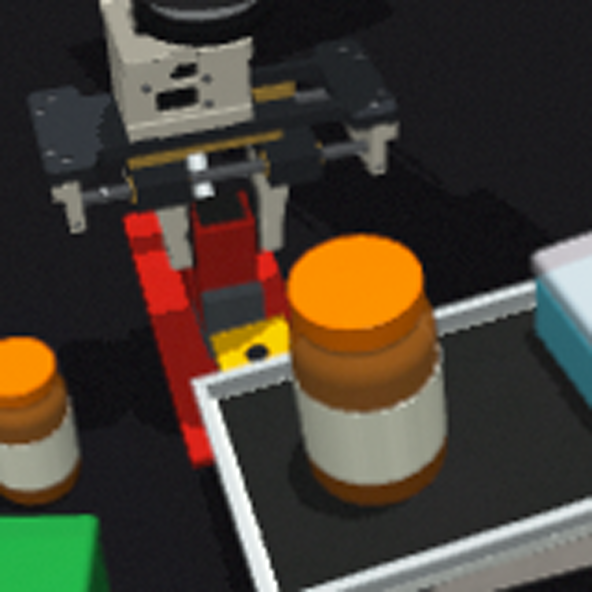

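View pics/top5.png

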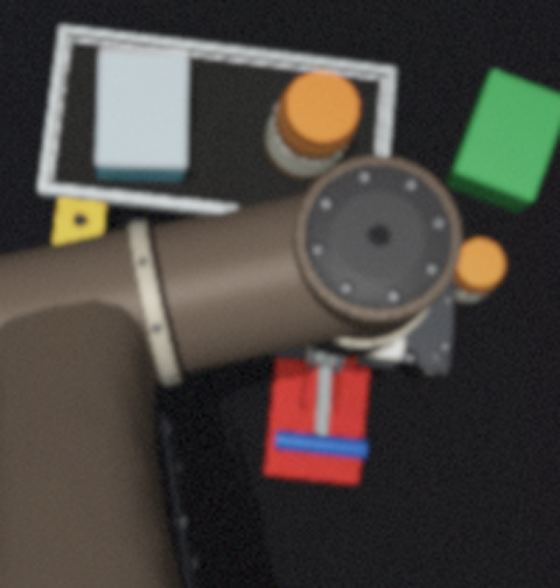

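carry_out:
  motion:
    - {"delta_pos": [0,0,-0.001],"dr": [0,0,0],"claw": 255}
    - {"delta_pos": [0,0,-0.001],"dr": [0,0,0],"claw": 255}
    - {"delta_pos": [0,0,0],"dr": [0,0,0],"claw": 255}

```text
time: 7.37
eef_pos: [572.4, -76.5, 75.0]
tcp_rot: [0.0, 0.743, 0.669, 0.0]
wrist_force: [-4.9, -0.6, 6.3]
width: 36.0
```

```bash
python3 - <<'E'
from m import *
pt,dt=grab('top')
for z in(114,118):
  r=cen('t',pt,(105,100,50),(130,255,255),(285,250,340,290)); print(r[:2],onz('top',r[0],z).round(1),dep('top',r[0],dt).round(1))
ys,xs=np.nonzero(r[2]); q=cv2.fitLine(np.c_[xs,ys].astype(np.float32),cv2.DIST_L2,0,.01,.01).ravel()
w=onz('top',[[q[2]-15*q[0],q[3]-15*q[1]],[q[2]+15*q[0],q[3]+15*q[1]]],118); e=w[1]-w[0]; print('bar dir',np.degrees(np.arctan2(e[1],e[0])))
# plate back
hsv=cv2.cvtColor(pt,cv2.COLOR_RGB2HSV)
m=cv2.inRange(hsv,(0,150,60),(6,255,255))|cv2.inRange(hsv,(172,150,60),(180,255,255));k=np.zeros_like(m);k[235:290,290:340]=m[235:290,290:340]
c=cv2.boxPoints(cv2.minAreaRect(cv2.findNonZero(k)));print(c.round(1).tolist(),onz('top',c,8).round(1).tolist())
s=monitor.sense();print(s['eef_pos'],s['wrist_force'])
E
```

```text
(array([316.16753927, 268.32460733]), np.int32(191)) [[464.5 -69.7 114. ]] [[464.2 -69.  124.8]]
(array([316.16753927, 268.32460733]), np.int32(191)) [[464.3 -69.5 118. ]] [[464.2 -69.  124.8]]
bar dir -97.21889837158297
[[292.70001220703125, 280.29998779296875], [297.20001220703125, 234.1999969482422], [332.79998779296875, 237.6999969482422], [328.3999938964844, 283.70001220703125]] [[436.4, -12.8, 8.0], [560.3, -26.8, 8.0], [549.5, -123.4, 8.0], [425.9, -108.1, 8.0]]
[572.47302962 -76.50204088  75.04118114] [-5.44606497 -0.06658134  5.66980592]
```

carry_out:
  motion:
    - {"delta_pos": [0,0,0],"dr": [0,0,0],"claw": 200}
    - {"delta_pos": [0,0,0],"dr": [0,0,0],"claw": 0}
    - {"delta_pos": [0,0,0],"dr": [0,0,0],"claw": 0}
    - {"delta_pos": [0,0,0],"dr": [0,0,0],"claw": 0}
    - {"delta_pos": [0,0,0],"dr": [0,0,0],"claw": 0}

```text
time: 7.83
eef_pos: [573.1, -76.3, 74.0]
tcp_rot: [0.0, 0.743, 0.669, 0.001]
wrist_force: [0.3, 0.5, 0.8]
width: 57.2
```

carry_out:
  motion:
    - {"delta_pos": [0,0,0.015],"dr": [0,0,0],"claw": 0}
    - {"delta_pos": [0,0,0.025],"dr": [0,0,0],"claw": 0}
    - {"delta_pos": [0,0,0.03],"dr": [0,0,0],"claw": 0}
    - {"delta_pos": [0,0,0.03],"dr": [0,0,0],"claw": 0}
    - {"delta_pos": [0,0,0.02],"dr": [0,0,0],"claw": 0}

```text
time: 8.25
eef_pos: [573.6, -76.4, 196.8]
tcp_rot: [0.001, 0.743, 0.669, 0.001]
wrist_force: [0.8, -0.0, 0.9]
width: 86.1
```

carry_out:
  motion:
    - {"delta_pos": [-0.03,0.002,0],"dr": [0,0,0],"claw": 255}
    - {"delta_pos": [-0.03,0.002,0],"dr": [0,0,0],"claw": 255}
    - {"delta_pos": [-0.03,0.002,0],"dr": [0,0,0],"claw": 255}
    - {"delta_pos": [-0.019,0.001,0],"dr": [0,0,0],"claw": 255}
    - {"delta_pos": [0,0,0],"dr": [0,0,0],"claw": 255}

```text
time: 8.67
eef_pos: [460.2, -69.5, 194.1]
tcp_rot: [-0.0, 0.743, 0.669, 0.0]
wrist_force: [0.3, -0.3, -0.7]
width: 59.5
```

carry_out:
  motion:
    - {"delta_pos": [0,0,0],"dr": [0,0,0],"claw": 255}
    - {"delta_pos": [0,0,0],"dr": [0,0,0],"claw": 255}
    - {"delta_pos": [0,0,0],"dr": [0,0,0],"claw": 255}
    - {"delta_pos": [0,0,0],"dr": [0,0,0],"claw": 255}
    - {"delta_pos": [0,0,0],"dr": [0,0,0],"claw": 255}

```text
time: 9.08
eef_pos: [463.8, -69.4, 193.2]
tcp_rot: [-0.0, 0.743, 0.669, -0.0]
wrist_force: [1.0, -1.0, -0.5]
width: 26.7
```

```bash
python3 - <<'E'
from m import *
p,d=grab('scene'); save(cv2.resize(p[100:300,160:360],None,fx=3,fy=3,interpolation=cv2.INTER_CUBIC),'scene6'); 
p,d=grab('top'); save(cv2.resize(p[110:320,200:400],None,fx=2.8,fy=2.8,interpolation=cv2.INTER_CUBIC),'top6')
s=monitor.sense(); print(s['eef_pos'],s['tcp_rot'],s['wrist_force'],s['ft_torque'],s['width'])
E
```

```text
[463.64004038 -69.43678404 193.2337163 ] [-1.35508732e-04  7.43132449e-01  6.69144253e-01 -3.38470978e-04] [ 0.30435916  0.69032036 -0.31110383] [ 0.05734204 -0.18523003  0.03503077] 18.685513420913164
```

View pics/scene6.png

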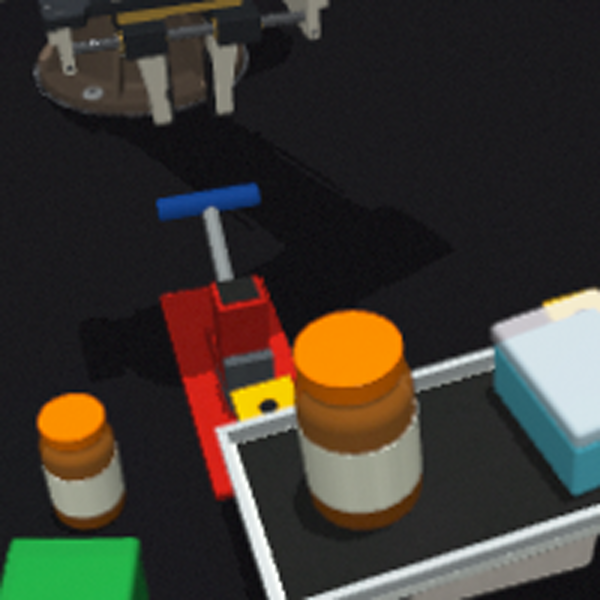

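View pics/top6.png

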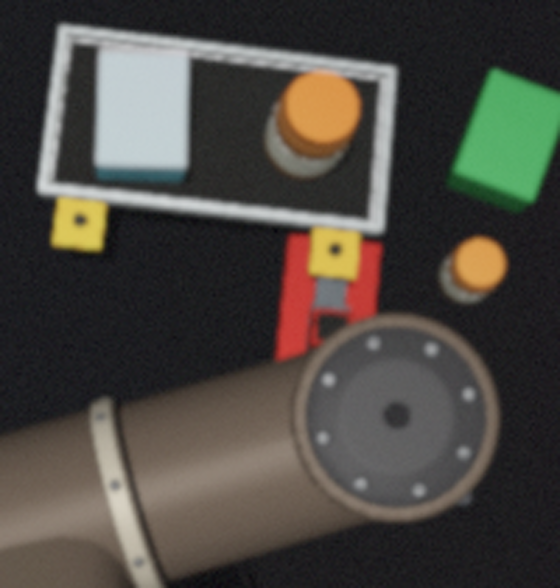

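```bash
python3 - <<'E'
from m import *
ps,_=load('scene')
r=cen('s',ps,(105,100,40),(130,255,255),(205,155,255,180)); print('bar',r[:2],onz('scene',r[0],116).round(1))
r=cen('s',ps,(0,0,0),(180,255,70),(231,191,249,201)); print('col',r[:2],onz('scene',r[0],105).round(1))
pt,_=load('top')
hsv=cv2.cvtColor(pt,cv2.COLOR_RGB2HSV)
m=cv2.inRange(hsv,(0,150,60),(6,255,255))|cv2.inRange(hsv,(172,150,60),(180,255,255));k=np.zeros_like(m);k[180:232,290:350]=m[180:232,290:350]
for y in(200,208,216): 
    xs=np.nonzero(k[y])[0]; print(y,xs.min(),xs.max(),onz('top',[[(xs.min()+xs.max())/2,y]],8).round(1))
E
```

```text
bar (array([228.92418773, 166.60288809]), np.int32(277)) [[471.1 -65.5 116. ]]
col (array([239.08571429, 195.23809524]), np.int32(105)) [[569.  -75.5 105. ]]
200 302 336 [[653.9 -88.4   8. ]]
208 301 335 [[631.6 -85.1   8. ]]
216 300 334 [[609.5 -81.8   8. ]]
```

carry_out:
  motion:
    - {"delta_pos": [0,0.001,-0.02],"dr": [0,0,0],"claw": 255}
    - {"delta_pos": [0,0,-0.02],"dr": [0,0,0],"claw": 255}
    - {"delta_pos": [0,0,-0.016],"dr": [0,0,0],"claw": 255}
    - {"delta_pos": [0,0,-0.008],"dr": [0,0,0],"claw": 255}
    - {"delta_pos": [0,0,0],"dr": [0,0,0],"claw": 255}

```text
time: 9.6
eef_pos: [462.3, -68.6, 127.9]
tcp_rot: [-0.001, 0.743, 0.669, -0.002]
wrist_force: [0.5, -0.3, -0.2]
width: 0.9
```

carry_out:
  motion:
    - {"delta_pos": [0,0,-0.003],"dr": [0,0,0],"claw": 255}
    - {"delta_pos": [0,0,-0.003],"dr": [0,0,0],"claw": 255}
    - {"delta_pos": [-0.001,0,-0.003],"dr": [0,0,0],"claw": 255}
    - {"delta_pos": [-0.002,0,-0.003],"dr": [0,0,0],"claw": 255}
    - {"delta_pos": [-0.002,0,-0.003],"dr": [0,0,0],"claw": 255}

```text
time: 10.02
eef_pos: [458.6, -68.0, 115.2]
tcp_rot: [0.0, 0.743, 0.669, 0.001]
wrist_force: [-2.8, 1.9, 3.9]
width: 0.7
```

```bash
python3 - <<'E'
from m import *
p,d=grab('scene'); save(cv2.resize(p[100:300,160:360],None,fx=3,fy=3,interpolation=cv2.INTER_CUBIC),'scene7'); 
s=monitor.sense(); print(s['eef_pos'],s['tcp_rot'],s['wrist_force'],s['ft_torque'],s['width'])
E
```

```text
[458.17901561 -68.09092088 114.57799482] [3.29745419e-05 7.43154101e-01 6.69120061e-01 5.70550031e-04] [-1.18134496  1.36920299  2.86382136] [ 0.9040249  -0.03561382  0.01699805] 0.5143758976987655
```

View pics/scene7.png

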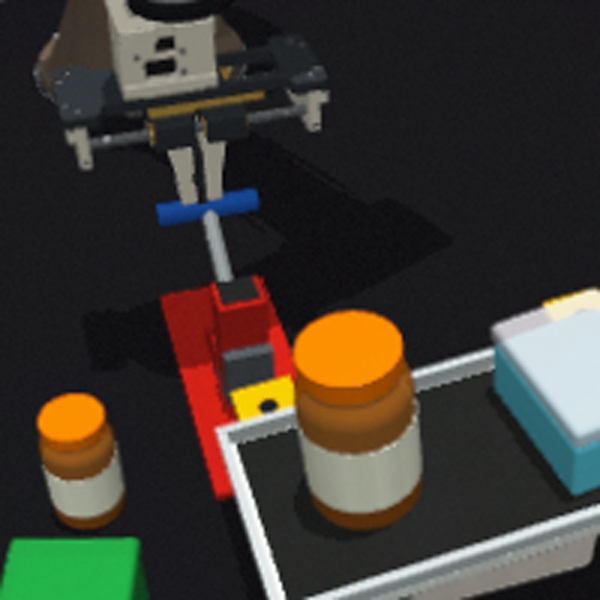

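Contact is made on the middle of the crossbar with about 3 N. I'm continuing the stroke along the arc.

carry_out:
  motion:
    - {"delta_pos": [-0.002,0,-0.004],"dr": [0,0,0],"claw": 255}
    - {"delta_pos": [-0.002,0,-0.004],"dr": [0,0,0],"claw": 255}
    - {"delta_pos": [-0.002,0,-0.004],"dr": [0,0,0],"claw": 255}
    - {"delta_pos": [-0.001,0,-0.004],"dr": [0,0,0],"claw": 255}
    - {"delta_pos": [-0.001,0,-0.004],"dr": [0,0,0],"claw": 255}

```text
time: 10.48
eef_pos: [450.0, -68.5, 94.2]
tcp_rot: [-0.0, 0.743, 0.669, -0.0]
wrist_force: [-2.5, 1.8, 3.6]
width: 0.6
```

carry_out:
  motion:
    - {"delta_pos": [-0.001,0,-0.004],"dr": [0,0,0],"claw": 255}
    - {"delta_pos": [-0.001,0,-0.004],"dr": [0,0,0],"claw": 255}
    - {"delta_pos": [-0.001,0,-0.004],"dr": [0,0,0],"claw": 255}
    - {"delta_pos": [0,0,-0.004],"dr": [0,0,0],"claw": 255}
    - {"delta_pos": [0,0,-0.004],"dr": [0,0,0],"claw": 255}

```text
time: 10.9
eef_pos: [446.2, -68.6, 74.0]
tcp_rot: [-0.001, 0.743, 0.669, -0.001]
wrist_force: [-5.5, 2.3, 7.1]
width: 0.6
```

```bash
python3 - <<'E'
from m import *
p,d=grab('scene'); save(cv2.resize(p[100:300,160:360],None,fx=3,fy=3,interpolation=cv2.INTER_CUBIC),'scene8'); 
s=monitor.sense(); print(s['eef_pos'],s['tcp_rot'],s['wrist_force'],s['ft_torque'],s['width'])
E
```

```text
[446.02944522 -68.65852872  73.35747119] [-6.89811055e-04  7.43174896e-01  6.69095925e-01 -1.11422881e-03] [-4.44161082  1.98397227  6.16599817] [ 0.93948412  1.36758234 -0.0392833 ] 0.7939480147739946
```

View pics/scene8.png

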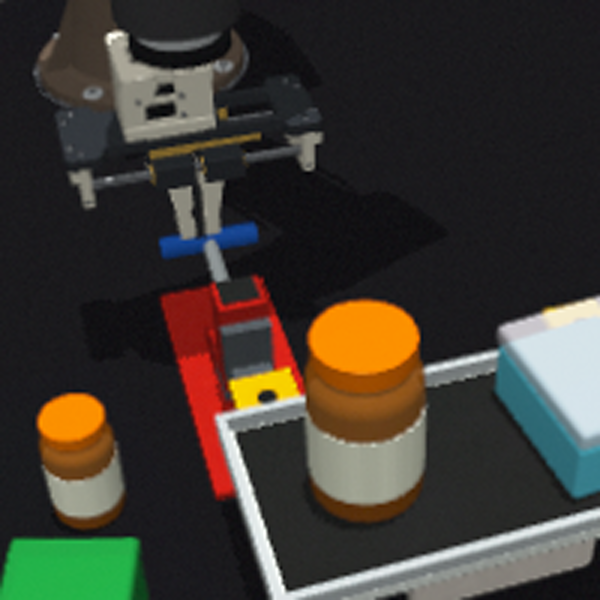

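carry_out:
  motion:
    - {"delta_pos": [-0.001,0,-0.003],"dr": [0,0,0],"claw": 255}
    - {"delta_pos": [0,0,-0.002],"dr": [0,0,0],"claw": 255}
    - {"delta_pos": [0,0,-0.002],"dr": [0,0,0],"claw": 255}
    - {"delta_pos": [0,0,0],"dr": [0,0,0],"claw": 255}

```text
time: 11.28
eef_pos: [445.4, -68.6, 67.0]
tcp_rot: [-0.0, 0.743, 0.669, -0.001]
wrist_force: [-4.9, 2.5, 7.9]
width: 0.4
```

```bash
python3 - <<'E'
from m import *
s=monitor.sense(); print(s['eef_pos'],s['tcp_rot'],s['wrist_force'],s['ft_torque'],s['width'])
E
```

```text
[445.43947529 -68.61991731  67.00239081] [-4.71415587e-04  7.43108079e-01  6.69170668e-01 -8.81604359e-04] [-4.8883563   2.46541198  7.85566139] [1.05438845 1.68039578 0.01065811] 0.4052394754841699
```

carry_out:
  motion:
    - {"delta_pos": [0,0,-0.001],"dr": [0,0,0],"claw": 255}
    - {"delta_pos": [0,0,-0.001],"dr": [0,0,0],"claw": 255}
    - {"delta_pos": [0,0,0],"dr": [0,0,0],"claw": 255}

```text
time: 11.53
eef_pos: [445.5, -68.7, 66.0]
tcp_rot: [-0.0, 0.743, 0.669, -0.001]
wrist_force: [-9.3, 3.8, 21.7]
width: 0.3
```

```bash
python3 - <<'E'
from m import *
p,d=grab('scene'); save(cv2.resize(p[100:300,160:360],None,fx=3,fy=3,interpolation=cv2.INTER_CUBIC),'scene9'); 
s=monitor.sense(); print(s['eef_pos'],s['tcp_rot'],s['wrist_force'],s['ft_torque'],s['width'])
hsv=cv2.cvtColor(p,cv2.COLOR_RGB2HSV)
r=cen('s',p,(0,0,0),(180,255,90),(244,228,255,238)); print('dot',r[:2],onz('scene',r[0],74).round(1),dep('scene',r[0],d))
E
```

```text
[445.44824812 -68.64865224  66.04299442] [-3.24900735e-04  7.42969406e-01  6.69324768e-01 -8.43737414e-04] [-10.79944775   3.04415169  20.80803168] [ 1.63029020e+00  3.54997359e+00 -5.14170868e-04] 0.23721856355887905
dot (array([248.47058824, 230.23529412]), np.int32(17)) [[649.2 -85.3  74. ]] [[646.85160099 -84.56176767  71.66111836]]
```

View pics/scene9.png

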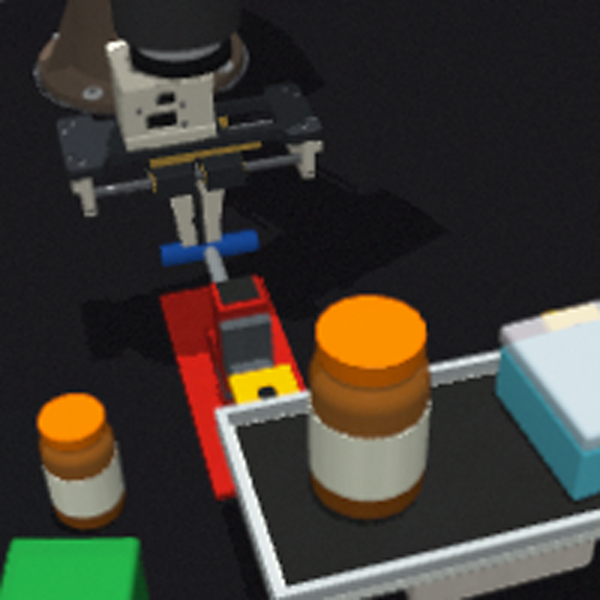

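The stop is reached: force jumped from 8 to 21 N and the dot is at level height. Next I'm letting the handle rise along the same arc.

carry_out:
  motion:
    - {"delta_pos": [0,0,0.003],"dr": [0,0,0],"claw": 255}
    - {"delta_pos": [0,0,0.004],"dr": [0,0,0],"claw": 255}
    - {"delta_pos": [0.001,0,0.005],"dr": [0,0,0],"claw": 255}
    - {"delta_pos": [0.001,0,0.005],"dr": [0,0,0],"claw": 255}
    - {"delta_pos": [0.001,0,0.005],"dr": [0,0,0],"claw": 255}

```text
time: 12.0
eef_pos: [449.2, -68.9, 87.7]
tcp_rot: [0.0, 0.743, 0.669, -0.0]
wrist_force: [-2.4, -3.1, 6.4]
width: 0.2
```

carry_out:
  motion:
    - {"delta_pos": [0.001,0,0.005],"dr": [0,0,0],"claw": 255}
    - {"delta_pos": [0.002,0,0.005],"dr": [0,0,0],"claw": 255}
    - {"delta_pos": [0.002,0,0.005],"dr": [0,0,0],"claw": 255}
    - {"delta_pos": [0.002,0,0.005],"dr": [0,0,0],"claw": 255}
    - {"delta_pos": [0.002,0,0.005],"dr": [0,0,0],"claw": 255}

```text
time: 12.42
eef_pos: [459.0, -68.3, 112.9]
tcp_rot: [0.0, 0.743, 0.669, 0.0]
wrist_force: [1.0, -0.5, 1.0]
width: 0.2
```

carry_out:
  motion:
    - {"delta_pos": [0.003,0,0.006],"dr": [0,0,0],"claw": 255}
    - {"delta_pos": [0.002,0,0.006],"dr": [0,0,0],"claw": 255}
    - {"delta_pos": [0,0,0.01],"dr": [0,0,0],"claw": 255}
    - {"delta_pos": [0,0,0.01],"dr": [0,0,0],"claw": 255}
    - {"delta_pos": [0,0,0],"dr": [0,0,0],"claw": 255}

```text
time: 12.83
eef_pos: [464.2, -68.2, 146.2]
tcp_rot: [0.001, 0.743, 0.669, 0.001]
wrist_force: [1.0, 0.3, 1.1]
width: 0.7
```

```bash
python3 - <<'E'
from m import *
p,d=grab('scene'); save(cv2.resize(p[100:300,160:360],None,fx=3,fy=3,interpolation=cv2.INTER_CUBIC),'scene10'); 
s=monitor.sense(); print(s['eef_pos'],s['tcp_rot'],s['wrist_force'],s['ft_torque'],s['width'])
r=cen('s',p,(0,0,0),(180,255,90),(244,230,255,239)); print('dot',r[:2],onz('scene',r[0],62).round(1),dep('scene',r[0],d))
r=cen('s',p,(105,100,40),(130,255,255),(205,155,255,190)); print('bar',r[:2],onz('scene',r[0],116).round(1))
r=cen('s',p,(0,0,0),(180,255,70),(231,191,249,201)); print('col',r[:2],onz('scene',r[0],105).round(1))
E
```

```text
[463.78972914 -68.15158964 145.20086593] [2.17561737e-04 7.43084813e-01 6.69196886e-01 6.64419877e-04] [ 0.07200245  0.32160919 -1.30559826] [ 0.03441166 -0.15876112 -0.03902175] 0.22245121788629685
dot (array([248.9375, 234.6875]), np.int32(16)) [[650.2 -85.3  62. ]] [[649.38146282 -84.9990877   61.173168  ]]
bar (array([228.89208633, 166.64748201]), np.int32(278)) [[471.2 -65.6 116. ]]
col (array([239.08571429, 195.23809524]), np.int32(105)) [[569.  -75.5 105. ]]
```

View pics/scene10.png

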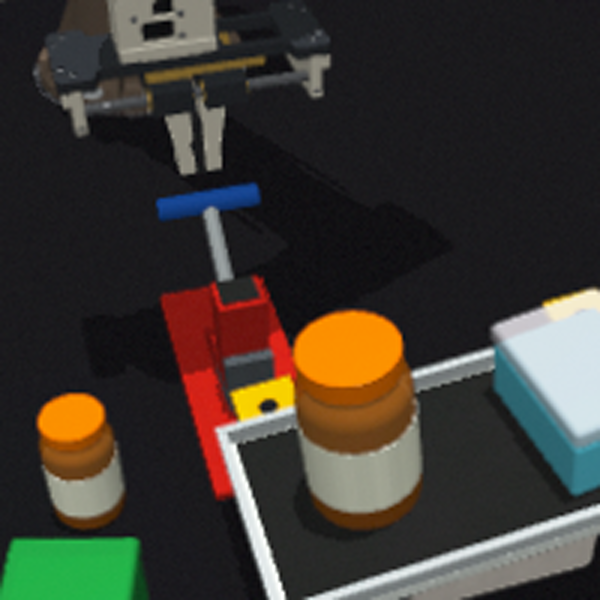

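carry_out:
  motion:
    - {"delta_pos": [0,0,-0.01],"dr": [0,0,0],"claw": 255}
    - {"delta_pos": [0,0,-0.01],"dr": [0,0,0],"claw": 255}
    - {"delta_pos": [-0.002,0,-0.004],"dr": [0,0,0],"claw": 255}
    - {"delta_pos": [-0.003,0,-0.005],"dr": [0,0,0],"claw": 255}
    - {"delta_pos": [-0.003,0,-0.005],"dr": [0,0,0],"claw": 255}

```text
time: 13.3
eef_pos: [455.1, -68.2, 110.2]
tcp_rot: [-0.0, 0.743, 0.669, 0.0]
wrist_force: [-0.7, 2.9, 3.8]
width: 0.1
```

carry_out:
  motion:
    - {"delta_pos": [-0.002,0,-0.005],"dr": [0,0,0],"claw": 255}
    - {"delta_pos": [-0.002,0,-0.005],"dr": [0,0,0],"claw": 255}
    - {"delta_pos": [-0.002,0,-0.005],"dr": [0,0,0],"claw": 255}
    - {"delta_pos": [-0.001,0,-0.005],"dr": [0,0,0],"claw": 255}
    - {"delta_pos": [-0.001,0,-0.005],"dr": [0,0,0],"claw": 255}

```text
time: 13.72
eef_pos: [446.4, -68.4, 85.1]
tcp_rot: [-0.0, 0.743, 0.669, -0.0]
wrist_force: [-5.7, 4.5, 8.9]
width: 0.7
```

carry_out:
  motion:
    - {"delta_pos": [-0.001,0,-0.005],"dr": [0,0,0],"claw": 255}
    - {"delta_pos": [-0.001,0,-0.005],"dr": [0,0,0],"claw": 255}
    - {"delta_pos": [0,0,-0.004],"dr": [0,0,0],"claw": 255}
    - {"delta_pos": [0,0,-0.003],"dr": [0,0,0],"claw": 255}
    - {"delta_pos": [0,0,0],"dr": [0,0,0],"claw": 255}

```text
time: 14.13
eef_pos: [444.1, -68.6, 67.7]
tcp_rot: [-0.001, 0.743, 0.669, -0.001]
wrist_force: [-5.2, 2.8, 7.4]
width: 0.4
```

```bash
python3 - <<'E'
from m import *
s=monitor.sense(); print(s['eef_pos'],s['tcp_rot'],s['wrist_force'],s['ft_torque'],s['width'])
E
```

```text
[444.06222343 -68.6189188   67.67886098] [-6.51415843e-04  7.43158757e-01  6.69114012e-01 -1.03751128e-03] [-5.22374782  2.79216242  7.38325795] [1.01113386 1.67067869 0.00217231] 0.4297049347068554
```

carry_out:
  motion:
    - {"delta_pos": [0,0,-0.001],"dr": [0,0,0],"claw": 255}
    - {"delta_pos": [0,0,-0.001],"dr": [0,0,0],"claw": 255}
    - {"delta_pos": [0,0,-0.0003],"dr": [0,0,0],"claw": 255}
    - {"delta_pos": [0,0,0],"dr": [0,0,0],"claw": 255}
    - {"delta_pos": [0,0,0],"dr": [0,0,0],"claw": 255}

```text
time: 14.55
eef_pos: [444.1, -68.7, 66.4]
tcp_rot: [-0.0, 0.743, 0.669, -0.001]
wrist_force: [-8.5, 2.8, 16.1]
width: 0.4
```

```bash
python3 - <<'E'
from m import *
p,d=grab('scene'); save(p,'scene11')
t,dt=grab('top'); save(t,'top11')
s=monitor.sense(); print(s['eef_pos'],s['tcp_rot'],s['wrist_force'],s['ft_torque'],s['width'])
r=cen('s',p,(0,0,0),(180,255,90),(244,228,255,238)); print('dot',r[:2],onz('scene',r[0],74).round(1))
r=cen('s',p,(0,0,0),(180,255,70),(231,191,249,201)); print('col',r[:2],onz('scene',r[0],105).round(1))
for b in((305,185,335,215),(213,175,243,205)):
    r=cen('t',t,(20,100,100),(36,255,255),b); ys,xs=np.nonzero(r[2]); print('tab',r[:2],np.median(dep('top',np.c_[xs,ys],dt)[:,2]))
E
```

```text
[444.09843478 -68.67153299  66.39772781] [-4.84900652e-04  7.43086141e-01  6.69194972e-01 -9.17261003e-04] [-8.56277346  4.37574351 16.1902967 ] [1.52909957 3.10911079 0.01483626] 0.3806950816798515
dot (array([248.47058824, 230.23529412]), np.int32(17)) [[649.2 -85.3  74. ]]
col (array([239.18691589, 195.18691589]), np.int32(107)) [[568.9 -75.3 105. ]]
tab (array([319.73263889, 199.02083333]), np.int32(288)) 75.06216800213599
tab (array([228.31097561, 190.85060976]), np.int32(328)) 71.76181446183614
```

View pics/scene11.png

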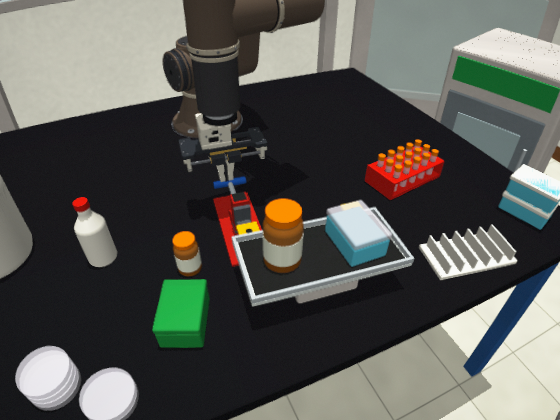

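The deck is level: tab tops at 75 and 72 mm, a tilt of about 0.014 rad. The handle is on its stop with 16 N of push, and the jack hasn't moved. I'm handing in.

```bash
python3 -c "
from h import *
print(close_job()); s=monitor.sense(); print(s['time'],s['wrist_force'])"
```

```text
the job is handed in; nothing more can be done
None
the job is handed in; nothing more can be done
```

I stood the jack under the right-hand tab, the low side with the large amber bottle, and pumped it as asked. I handed the job in at about 14.7 s while holding the handle down on its second stroke. `close_job()` gives no verdict, so what follows comes from my own measurements.

- **Jack position:** the saddle was about 2–3 mm from the lift point before pumping. Individual estimates from the two cameras differed by up to about 7 mm. The column's image position changed by no more than 0.1 px through both strokes.
- **First stroke:** the push rose from 8 to 21 N when the handle met its stop. When I let it up, the crossbar and tab were back at their starting pixels, so the handle was fully up and the deck down again.
- **Final state:** the handle was on its stop with about 16 N downward and 9 N sideways, under the 25 N limit. The tab tops were at 75 and 72 mm, a tilt of about 0.014 rad against the allowed 0.025.
- **Other items:** the last scene picture showed the bottle and tip box upright on the deck. The tube rack and wash bottle looked unmoved.

I couldn't read the handle angle or the contact forces on the rocker directly; I inferred them from the tool position, wrist force and pictures. No check failed.

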